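Unlock the casting case and draw its core

ROBOT

A 6-joint arm with a two-finger parallel gripper is mounted at the origin on the work surface. World frame = base frame: x ahead of the robot, y to its left, z up, the work surface at z = 0. Lengths are in m, angles in rad, forces in N, time in s.
With the tool pointing down it reaches from about 0.425 to 0.95 m from the base axis. Payload 3.5 kg.
Tool frame: the origin (TCP) lies midway between the tips of the shut fingers; the grasp point (between the pads) lies 19 mm behind it; z points along the fingers, y is the line along which they close (so a half turn about z gives the same grasp; the last joint's range is limited). The gripper opens to 85 mm and grips with 20 to 120 N. Pads are 22 mm wide; open, the fingers measure 114 mm over their backs; the gripper's body (76 mm by 85 mm) begins 54 mm behind the grasp point. The pads swing forward as they close: fully open they stand 13 mm farther back than shut.
Start: joints at [-1.354, 0.286, 1.577, -0, 1.279, -0.15], TCP at [0.242, -0.63, 0.231] pointing down, gripper open.
Joint ranges: [-2.77, 2.77], [-0.9, 2.22], [0.21, 2.48], [-1.53, 4.67], [0.24, 2.81], [-2.84, 2.84]. Speed limits (rad/s): [2.79, 2.79, 3.14, 3.14, 3.14, 3.14].

INTERFACE

Orientations are given as a unit quaternion [x, y, z, w].
In Python, from plant import ctrl, cams, order gives the robot as it stands.
- The arm moves only by the tool move_arm, never from a script. Its argument "plan" is one flat list of numbers, 7 for each row, row after row: the shift along the world's x, y, z in mm, then the turn, a rotation vector about the world's x, y, z in degrees, then the finger opening in mm, from 0 to 85.4. A call has 1 to 12 rows; each row shifts and turns the commanded pose from where the row before left it; what a row does not reach is not made up. A row lasts 1/10 s, in which the tool goes at most 50 mm and 8.59 degrees, less where a joint would pass 70% of its speed; a pose out of reach is approached as far as the arm can. A call is refused whole if a number of a shift passes 50 or a number of a turn 8.59, either way. A call with a gripper value outside its range is refused whole. The fingers move at their own pace and stop on an object; "newtons" is the grip in N (left out, the last holds). Time passes only in rows, so rows that do not move let the fingers close. It gives the time, the measured TCP pose, the force, the opening and the grip force at its end, in the units of the state.
- ctrl.get_state(): the state, without advancing time (a new reading comes with each control period).
- cams.read_camera(name): name is "scene" or "top" or "wrist"; returns a dict with "color" (384x512x3 uint8, red, green, blue), "fov_y" (degrees; the focal length in pixels is half the picture's height over the tangent of half this angle, whatever the lens; pixels are square), "cx", "cy" (the principal point, pixels), "origin" and "orientation" of the camera in the world; the wrist camera has in their place "T_tool_cam" (4x4, takes a point from camera to tool coordinates, whose origin is the TCP and whose axes are the flange's). Camera axes: x right, y up, looking along -z (the intrinsics and any distortion apply to the point x, -y, -z); pixel columns grow to the right and rows downward; lengths in m; the calibration is good to about 2 mm. A picture is of the moment at which its call begins: read the wrist's pose just before it. There is no depth.
- order.sign_off(): hands the job in; it is judged then, once.
The state is a dict: "time": time; "qpos": joint angles; "dq": joint speeds; "joint_efforts": joint torques, N m; "eef_pos": TCP position; "tcp_rot": TCP orientation; "contact_force": force on the tool from outside, world axes, zero at the start; "wrist_torque": the same for the moment, N m; "opening": opening from 0.0 (shut) to 1.0 (fully open); "finger_force": force on a finger pad.
Only numpy, scipy, OpenCV 4.12 (cv2) and the standard library are available. Lean on these libraries where they do the work, as an engineer would, in place of code of your own. Each camera call takes 0.05 s, during which the arm holds its last target. There are 200 camera calls.

TASK

The core of the casting case is locked in by the sprung yellow tongue. Turn the red cam knob clockwise until the tongue drops back into its notch, leave it there, then draw the core out by its wooden handle and stand it gently, not dropped, upright on its foot near the middle of the brown drying board. Leave the other things on the table where they are.

Things in the scene. Friction and masses are not known exactly. Their poses are not given: they have to be found in the camera images.
- case: The casting case, screwed down: base plate 125 x 262 mm (x, y) with a blue cam housing at its -y end (100 x 92 mm, top 56 mm above the table) and a white plaster block at its +y end (112 x 96 mm, top 50 mm) with a round well. Origin: centre of the base, on the table; z up. Knob axis at (0, -75 mm), well axis at (0, +75.5 mm). It stands left or right of the robot's midline, yawed up to 0.3 rad.
- knob: Red bar of the cam knob on the blue housing: 52 mm long (x), 14 mm thick (y), from 67.5 to 99.5 mm above the table, over a 40 mm black disc. Origin on its vertical axis, 57 mm above the table; z up. It stays where it is left. It is clamped on the cam's shaft at a different angle each time, so the bar's direction does not tell where the cam's notch is.
- cam_axis (a point): The knob's turning axis at the middle of the bar's height, 83 mm above the table. The hidden cam has one notch: CLOCKWISE seen from above, 1.7 to 2.9 rad from the start, so regrasps are needed. Turning takes about 0.1 N m. Some 0.2 rad beyond the drop a slope (0.2 to 0.5 N m) begins to push the tongue out again; turning back lets it drop again.
- tongue (a joint): The cam's sprung follower, the yellow tongue: its slide in m along the case's +y. About 0.012 while its pin rides on the cam's rim (locked: it reaches 7 mm over the core's flange); it snaps to 0 when the pin drops into the notch (5 mm clear of the flange). The spring pushes it towards the cam with 3 to 5 N. It cannot be pushed home while its pin is on the rim.
- tongue_tip (a point): Middle of the tip of the yellow tongue (26 mm wide, 8 mm thick, from 59.5 to 67.5 mm above the table), on the core's side.
- core: The loose core, about 0.25 kg: a terracotta tapered plug (foot 42 mm across) with a flange 60 mm across, and an upright round wooden handle 26 mm across. Origin: centre of the foot's underside; z up. Flange from 36 to 44 mm, handle from 44 to 90 mm above the origin. At first it sits in the well, origin 14 mm above the table, flange on the plaster; play about 1.5 mm. It can stand on its foot.
- well_mouth (a point): Centre of the well's mouth, 50 mm above the table.
- board: Brown wooden drying board, fixed, 150 x 150 mm, top 20 mm above the table. Origin: its centre at table height; z up.
- sanding_block: Bystander: cork sanding block 50 x 34 x 24 mm; origin in the middle of its underside.
- pigment_jar: Bystander: jar of brown pigment, 76 mm across, 110 mm tall; origin in the middle of its underside.
- pigment_jar2: Bystander: jar of yellow pigment, 64 mm across, 90 mm tall; origin in the middle of its underside.
- spray: Bystander: pink plastic bottle with red cap, 68 mm across, 160 mm tall; origin in the middle of its underside.
- cup: Bystander: white plastic cup, 72 mm across, 85 mm tall; origin in the middle of its underside.
- spatula: Bystander: spatula 160 mm long, lying flat.
- bowl: Bystander: white bowl, 120 mm across, 50 mm tall; origin in the middle of its underside.
Not all that is in view belongs to the job. Of the things that look like the board, the largest one is meant.

How it is judged:
On the way, in this order (a step that is already met when the one before it is completed fails the run):
1. the tongue has dropped into the notch, with the core still seated in its well (value of joint tongue below 0.003 m and z of core in the frame of case below 0.02 m and horizontal distance between core and well_mouth below 0.006 m), for 0.3 s.
2. the core is drawn clear above the case, the tongue still withdrawn (value of joint tongue below 0.003 m and z of core in the frame of case above 0.056 m), for 0.1 s.
At the end, for the whole second after the job is handed in: The tongue is down in the notch (joint below 3 mm) and the core stands at rest, released and upright (within 0.1 rad), on its foot on the drying board, its axis within 45 mm of the board's centre (value of joint tongue below 0.003 m and horizontal distance between core and board below 0.045 m and angle between core's own z axis and vertical below 0.1 rad and z of core in the frame of board between 0.015 and 0.025 m and linear speed of core below 0.02 m/s and angular speed of core below 0.2 rad/s); the robot touches nothing.
It fails at once if the core is dropped on the board (it hits it faster than 0.45 m/s, a fall of about 10 mm) (horizontal distance between core and board below 0.1 m and z of core in the frame of board below 0.028 m and linear speed of core above 0.45 m/s).
It fails at once if a bystander is moved by more than 30 mm (distance of any of sanding_block, pigment_jar, pigment_jar2, spray, cup, spatula, bowl from where it was at the start of the episode above 0.03 m).
It also fails if it takes over 69 s, if anything falls off the work surface, if the arm or the gripper's body presses on something with over 40 N, if the wrist force passes 120 N, or if a joint passes its speed limit or range.

## Working session

There is one attempt and no reset: what is moved stays moved. The work goes in short steps, Python scripts to look and compute and a tool call to move; the robot and the scene stay as the last step left them, time stands still between calls to the robot, and variables do not carry over. Pictures are saved under pics/ and viewed, at most 10 in all, crops included, and the job is handed in when it is done.

Besides the shell and the picture viewer there is one more tool, called after ">>>" as name(argument=value, ...), one argument or row to a line, values as JSON. move_arm: Moves the arm, as the interface text tells. Its arguments: {"type":"object","properties":{"plan":{"type":"array","items":{"type":"number"}},"newtons":{"type":"number"}},"required":["plan"]}

```bash
mkdir -p pics; ls; cat > h.py <<'E'
import numpy as np, cv2
from scipy.spatial.transform import Rotation as R
from plant import ctrl, cams, order
def snap(n):
    s=ctrl.get_state(); c=cams.read_camera(n)
    if n=="wrist":
        T=np.eye(4);T[:3,:3]=R.from_quat(s["tcp_rot"]).as_matrix();T[:3,3]=s["eef_pos"]
        C=T@np.array(c["T_tool_cam"]);c["o"]=C[:3,3];c["R"]=C[:3,:3]
    else:
        c["o"]=np.array(c["origin"]);c["R"]=R.from_quat(c["orientation"]).as_matrix()
    c["f"]=c["color"].shape[0]/2/np.tan(np.radians(c["fov_y"])/2)
    return c
def save(c,p,crop=None,k=1):
    im=c["color"][:,:,::-1]
    if crop: im=im[crop[1]:crop[3],crop[0]:crop[2]]
    cv2.imwrite("pics/"+p,cv2.resize(im,None,fx=k,fy=k,interpolation=cv2.INTER_CUBIC))
def hit(c,u,v,z):
    p=np.array([[[u,v]]],float)
    K=np.array([[c["f"],0,c["cx"]],[0,c["f"],c["cy"]],[0,0,1]])
    d=np.array(c.get("distortion",c.get("dist",np.zeros(5))),float)
    q=cv2.undistortPoints(p,K,d)[0,0]
    r=c["R"]@np.array([q[0],-q[1],-1])
    return c["o"]+r*(z-c["o"][2])/r[2]
E
python3 - <<'E'
from h import *
a=snap("top");b=snap("scene")
for c in(a,b): print({k:v for k,v in c.items() if k!="color"})
s=np.hstack([a["color"],b["color"]])
cv2.imwrite("pics/top.png",cv2.resize(a["color"][:,:,::-1],(800,600)));save(b,"scene.png")
print(ctrl.get_state())
E
```

```text
pics
{'fov_y': 48.24227936166306, 'cx': 254.69911500479932, 'cy': 191.91969537510874, 'origin': array([ 0.4472441 , -0.02162834,  1.34095028]), 'orientation': array([ 0.02426502, -0.0155801 , -0.70206944,  0.7115244 ]), 'o': array([ 0.4472441 , -0.02162834,  1.34095028]), 'R': array([[ 0.01371153,  0.99832297, -0.05624269],
       [-0.99983518,  0.01301942, -0.01265368],
       [-0.01190022,  0.05640693,  0.99833694]]), 'f': np.float64(428.79685857796517)}
{'fov_y': 49.34821035802489, 'cx': 251.0003374853322, 'cy': 185.2129590186915, 'origin': array([ 1.30322323, -0.39069555,  0.81266779]), 'orientation': array([0.35446856, 0.23483761, 0.47718267, 0.7690904 ]), 'o': array([ 1.30322323, -0.39069555,  0.81266779]), 'R': array([[ 0.434296  , -0.56750811,  0.69951521],
       [ 0.90047831,  0.29329749, -0.32111585],
       [-0.02293021,  0.7693576 ,  0.63840668]]), 'f': np.float64(417.9353807495006)}
{'time': 0.1, 'qpos': array([-1.35401385e+00,  2.87093459e-01,  1.57799996e+00,  1.44803686e-05,
        1.27861834e+00, -1.49992520e-01]), 'dq': array([-7.45994283e-04, -7.05738082e-04, -2.23521562e-03, -1.78858857e-03,
       -3.65726758e-05, -1.60887989e-03]), 'joint_efforts': array([ 6.10716379e-04, -4.07296085e+01, -2.93700528e+01, -1.34604088e-04,
        3.39874954e-03,  5.93367275e-06]), 'eef_pos': array([ 0.24196815, -0.62951437,  0.23009117]), 'tcp_rot': array([ 9.83231417e-01,  1.82359148e-01, -2.84499775e-05, -1.05919557e-03]), 'contact_force': array([ 0.67674296, -0.74543446,  0.23227783]), 'wrist_torque': array([ 0.00085476,  0.01541699, -0.00079976]), 'finger_force': 0.0, 'opening': 0.998473576893494}
```

View pics/top.png

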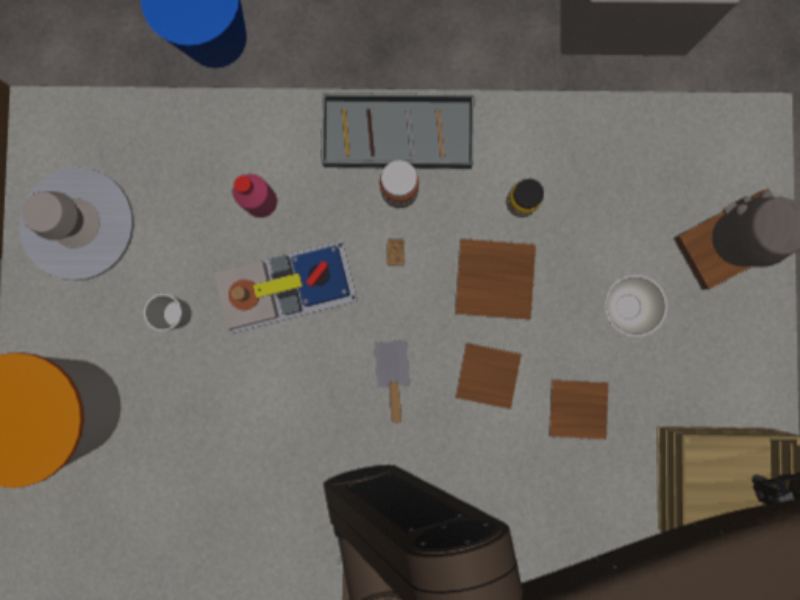

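View pics/scene.png

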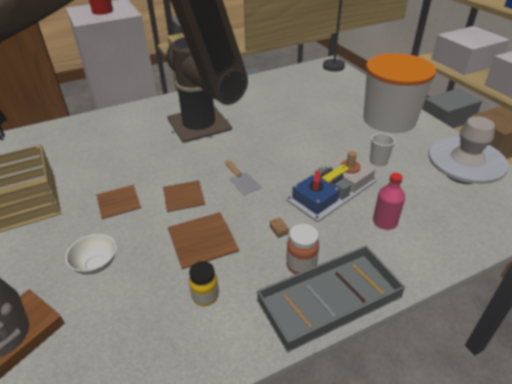

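The top view (800x600) shows the case left of the midline: knob (317,273), tongue (278,287), handle (240,293). The brown squares are at (496,279), (488,376), (579,409), and (725,250), the last partly covered. The one at (496,279) looks largest. I'll measure all of them and confirm that one in a crop.

```bash
python3 - <<'E'
from h import *
def blobs(c,lo,hi,box):
    hsv=cv2.cvtColor(c["color"],cv2.COLOR_RGB2HSV);m=cv2.inRange(hsv,np.array(lo),np.array(hi))
    k=np.zeros_like(m);k[box[1]:box[3],box[0]:box[2]]=255;m&=k
    return sorted(cv2.findContours(m,cv2.RETR_EXTERNAL,cv2.CHAIN_APPROX_NONE)[0],key=cv2.contourArea,reverse=True)
a=snap("top");s=.64
for n,lo,hi,box,z in [("board",(5,90,50),(16,255,200),(280,140,480,300),.02),("red",(0,150,80),(4,255,255),(180,150,235,200),.0995),("yellow",(22,120,100),(34,255,255),(150,160,210,205),.0675),("blue",(100,120,40),(125,255,255),(180,150,235,210),.056),("handle",(9,90,50),(18,255,255),(135,170,170,205),.104),("terra",(2,90,50),(18,255,255),(135,170,170,205),.058)]:
    for cn in blobs(a,lo,hi,box)[:3]:
        r=cv2.minAreaRect(cn)
        if cv2.contourArea(cn)<15: continue
        P=np.array([hit(a,*p,z) for p in cv2.boxPoints(r)])
        print(n,np.round(r[0],1),cv2.contourArea(cn),"ctr",hit(a,*r[0],z).round(4),"sides",np.linalg.norm(P[1]-P[0]).round(3),np.linalg.norm(P[2]-P[1]).round(3),"ang",np.degrees(np.arctan2(*(P[1]-P[0])[[1,0]])).round(1))
im=a["color"][:,:,::-1]
A=cv2.resize(im[145:290,280:400],None,fx=3,fy=3);B=cv2.resize(im[150:220,130:235],(650,435))
cv2.imwrite("pics/crop.png",cv2.resize(np.hstack([A[:435],B])[:, :],(800,345)))
E
```

```text
board [316.7 178.3] 2189.5 ctr [ 0.5664 -0.1957  0.02  ] sides 0.147 0.149 ang -3.7
board [370.1 261.8] 1211.5 ctr [ 0.3129 -0.3597  0.02  ] sides 0.108 0.109 ang -2.6
board [312.2 240.1] 1182.5 ctr [ 0.3761 -0.1829  0.02  ] sides 0.107 0.109 ang -10.8
red [202.5 174.5] 63.0 ctr [0.566  0.1467 0.0995] sides 0.046 0.016 ang -35.8
yellow [177.1 182.4] 231.0 ctr [0.5446 0.2266 0.0675] sides 0.09 0.027 ang -75.2
blue [204.7 176.2] 809.5 ctr [0.5651 0.146  0.056 ] sides 0.089 0.096 ang -75.2
handle [155.2 188.2] 224.5 ctr [0.5238 0.2827 0.104 ] sides 0.05 0.054 ang -72.5
terra [155.5 188. ] 251.5 ctr [0.5274 0.2931 0.058 ] sides 0.057 0.054 ang -89.3
```

View pics/crop.png

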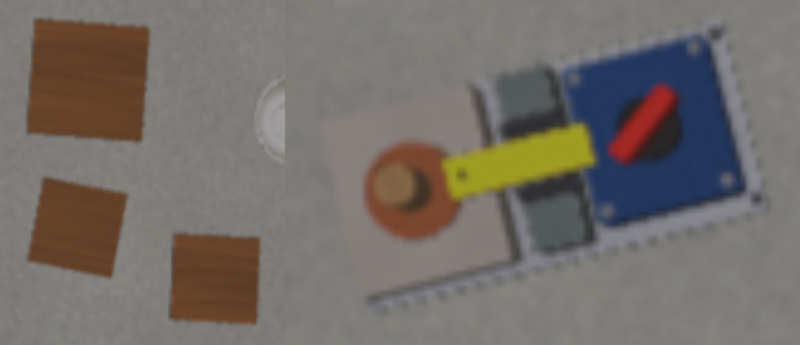

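The left crop shows the 149 mm board at (0.566,-0.196) next to two 108 mm decoys, so the large one is right. On the right, the case has a yaw of about 15°, and knob to well measures 0.151 m (0.1505 expected). The bar points at -36°. I'm moving above the knob.

>>> move_arm(
  plan=[18,43,1,0,0,6.8,85,18,43,1,0,0,6.8,85,18,43,1,0,0,6.8,85,18,43,1,0,0,6.8,85,18,43,1,0,0,6.8,85,18,43,1,0,0,6.8,85,18,43,1,0,0,6.8,85,18,43,1,0,0,6.8,85,18,43,1,0,0,6.8,85],
)

```text
time: 1.05
eef_pos: [0.4043, -0.2411, 0.2402]
tcp_rot: [0.752, 0.659, 0.0, 0.0]
contact_force: [-0.1, -0.1, -0.1]
opening: 0.993
finger_force: 0.0
```

>>> move_arm(
  plan=[18,43,1,0,0,6.8,85,18,43,1,0,0,6.8,85,18,43,1,0,0,6.8,85,18,43,1,0,0,6.8,85,18,43,1,0,0,6.8,85,18,43,1,0,0,6.8,85,18,43,1,0,0,6.8,85,18,43,1,0,0,6.8,85,18,43,1,0,0,6.8,85,0,0,0,0,0,0,85,0,0,0,0,0,0,85],
)

```text
time: 2.15
eef_pos: [0.5658, 0.1447, 0.2486]
tcp_rot: [0.313, 0.95, -0.001, -0.001]
contact_force: [-0.2, 0.5, 0.1]
opening: 0.998
finger_force: 0.0
```

```bash
python3 - <<'E'
from h import *
s=ctrl.get_state();print(s["time"],s["eef_pos"],R.from_quat(s["tcp_rot"]).as_matrix().round(3),s["qpos"].round(3))
c=snap("wrist");print(c["T_tool_cam"],c["f"],[k for k in c]);np.save("w.npy",c,allow_pickle=True);t=snap("scene")
cv2.imwrite("pics/w1.png",np.vstack([np.hstack([c["color"],]),])[:,:,::-1])
E
```

```text
2.15 [0.56580586 0.14473589 0.2486107 ] [[-0.804  0.595 -0.001]
 [ 0.595  0.804 -0.001]
 [ 0.001 -0.001 -1.   ]] [ 7.700e-02  7.500e-02  1.787e+00 -1.000e-03  1.281e+00 -8.570e-01]
[[-2.53699904e-04  9.64377287e-01  2.64530499e-01  6.60429527e-02]
 [ 9.99999806e-01  3.95053916e-04 -4.81158766e-04  7.59995815e-04]
 [-5.68522395e-04  2.64530326e-01 -9.64377200e-01 -1.41458585e-01]
 [ 0.00000000e+00  0.00000000e+00  0.00000000e+00  1.00000000e+00]] 266.8632952799454 ['color', 'fov_y', 'cx', 'cy', 'T_tool_cam', 'o', 'R', 'f']
```

View pics/w1.png

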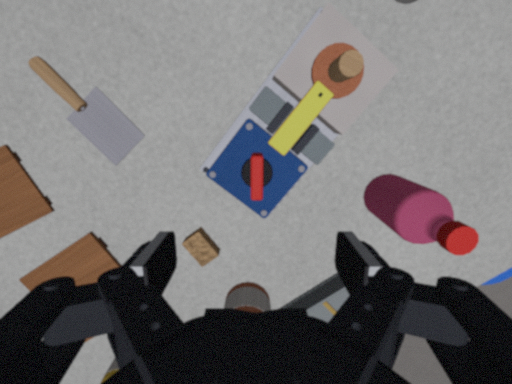

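The wrist view shows the knob at (257,177), the tongue at (300,118), the handle at (350,65) and the flange at (337,70). The bar is vertical in the image, so it lines up with tool x. Measuring it finely now.

```bash
cat >> h.py <<'E'
def rect(c,lo,hi,box):
    hsv=cv2.cvtColor(c["color"],cv2.COLOR_RGB2HSV);m=cv2.inRange(hsv,np.array(lo),np.array(hi))
    k=np.zeros_like(m);k[box[1]:box[3],box[0]:box[2]]=255
    cs=cv2.findContours(m&k,cv2.RETR_EXTERNAL,cv2.CHAIN_APPROX_NONE)[0]
    return max(cs,key=cv2.contourArea) if cs else None
E
python3 - <<'E'
from h import *
c=np.load("w.npy",allow_pickle=True).item()
for n,lo,hi,box,z in [("red",(0,150,80),(5,255,255),(200,120,310,230),.0995),("yellow",(22,120,100),(34,255,255),(230,60,370,180),.0675),("blue",(100,120,40),(125,255,255),(180,100,330,230),.056),("flange",(4,130,50),(11,255,255),(290,30,390,110),.058),("handle",(12,70,50),(20,255,255),(325,40,375,90),.104)]:
    cn=rect(c,lo,hi,box);r=cv2.minAreaRect(cn)
    P=np.array([hit(c,*p,z) for p in cv2.boxPoints(r)])
    Q=P if np.linalg.norm(P[1]-P[0])>np.linalg.norm(P[2]-P[1]) else np.roll(P,-1,0)
    print(n,np.round(r[0],1),hit(c,*r[0],z).round(4),"sides",np.linalg.norm(P[1]-P[0]).round(4),np.linalg.norm(P[2]-P[1]).round(4),"long ang",np.degrees(np.arctan2(*(Q[1]-Q[0])[[1,0]])).round(1))
cn=rect(c,(0,150,80),(5,255,255),(200,120,310,230));p=cn[:,0]
for f in (p[:,1].argmin(),p[:,1].argmax()):print(p[f],hit(c,*p[f],.0995))
E
```

```text
red [256.5 176. ] [0.5643 0.1483 0.0995] sides 0.0141 0.05 long ang -36.1
yellow [300.8 117.7] [0.5448 0.2271 0.0675] sides 0.0886 0.0255 long ang 104.4
blue [255.9 169.3] [0.5645 0.1474 0.056 ] sides 0.0871 0.0948 long ang 15.1
flange [338.6  68.3] [0.5261 0.2936 0.058 ] sides 0.0495 0.0539 long ang 21.7
handle [345.9  67.1] [0.5277 0.2849 0.104 ] sides 0.034 0.0252 long ang 91.3
[254 154] [0.543035   0.16061419 0.0995    ]
[253 198] [0.58252055 0.12988685 0.0995    ]
```

>>> move_arm(
  plan=[-1.3,2.8,-30,0,0,0,60,0,0,-40,0,0,0,60,0,0,-40,0,0,0,60,0,0,-40,0,0,0,60,0,0,-20,0,0,0,60,0,0,-4,0,0,0,60,0,0,0,0,0,0,60],
)

```text
time: 2.95
eef_pos: [0.5646, 0.1455, 0.0752]
tcp_rot: [0.315, 0.949, -0.0, -0.0]
contact_force: [0.8, 0.6, 0.3]
opening: 0.705
finger_force: 0.0
```

>>> move_arm(
  plan=[0,0,0,0,0,0,5,0,0,0,0,0,0,5,0,0,0,0,0,0,5,0,0,0,0,0,0,5,0,0,0,0,0,0,5,0,0,0,0,0,0,5,0,0,0,0,0,0,5,0,0,0,0,0,0,5],
  newtons=40,
)

```text
time: 3.75
eef_pos: [0.5656, 0.1465, 0.077]
tcp_rot: [0.314, 0.949, -0.0, 0.001]
contact_force: [-1.8, -2.0, 6.2]
opening: 0.158
finger_force: 40.7
```

```bash
cat >> h.py <<'E'
def report(name=None):
    s=ctrl.get_state();M=R.from_quat(s["tcp_rot"]).as_matrix()
    print("t",s["time"],"p",s["eef_pos"].round(4),"phi",np.degrees(np.arctan2(M[1,0],M[0,0])).round(1),"F",np.round(s["contact_force"],1),"T",np.round(s["wrist_torque"],3),"q6",s["qpos"][5].round(3),"open",s["opening"])
    out=[]
    for n in("top","scene","wrist"):
        c=snap(n);cn=rect(c,(22,120,100),(34,255,255),dict(top=(140,155,215,210),scene=(310,155,360,190),wrist=(0,0,512,384))[n]);out.append(c["color"])
        if cn is None or cv2.contourArea(cn)<20: print(n,"no yellow");continue
        P=np.array([hit(c,*p,.0675) for p in cn[:,0]]);u=np.array([np.cos(np.radians(105)),np.sin(np.radians(105)),0])
        y=(P-[.5645,.1475,0])@u*1e3
        print(n,"area",cv2.contourArea(cn),"y range mm",y.min().round(1),y.max().round(1))
    if name: cv2.imwrite("pics/"+name,np.vstack([cv2.resize(np.hstack(out[:2]),(800,300)),cv2.resize(out[2],(400,300)).repeat(2,1)[:,:800]])[:,:,::-1])
E
python3 -c "from h import *;report('g1.png')"
```

```text
t 3.75 p [0.5656 0.1465 0.077 ] phi 143.4 F [-1.8 -2.   6.2] T [-0.343  0.355 -0.095] q6 -0.852 open 0.15845049914164466
top no yellow
scene area 166.0 y range mm 31.5 125.9
wrist area 7670.5 y range mm 36.1 124.5
```

View pics/g1.png

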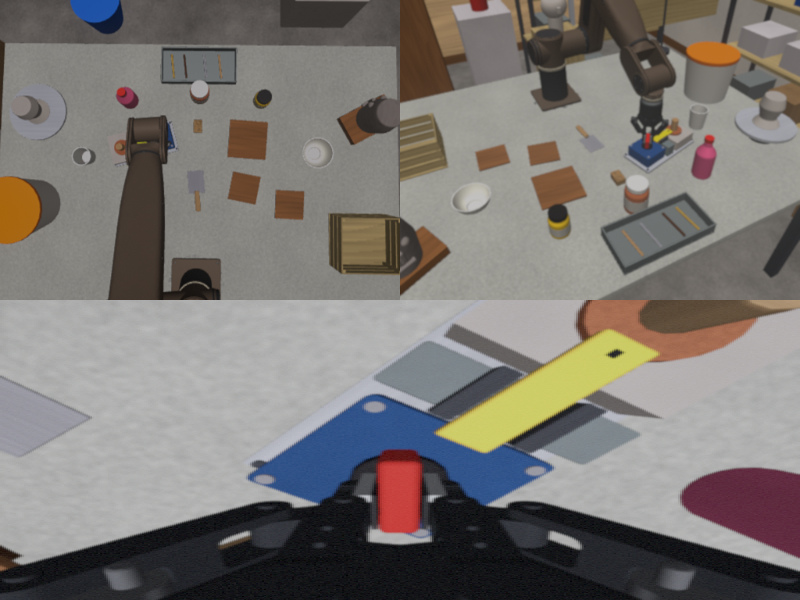

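The bar is held centred. The top view is blocked, but the scene and wrist views both see the tongue tip, at about 125 mm from the knob axis. Turning clockwise.

>>> move_arm(
  plan=[0,0,0,0,0,-7,5,0,0,0,0,0,-7,5,0,0,0,0,0,-7,5,0,0,0,0,0,-7,5,0,0,0,0,0,-7,5,0,0,0,0,0,-7,5,0,0,0,0,0,-7,5,0,0,0,0,0,-7,5,0,0,0,0,0,-7,5,0,0,0,0,0,-7,5,0,0,0,0,0,-7,5,0,0,0,0,0,-7,5],
)

```text
time: 5.1
eef_pos: [0.5657, 0.1465, 0.077]
tcp_rot: [0.869, 0.494, 0.001, 0.001]
contact_force: [-1.7, -2.5, 7.0]
opening: 0.155
finger_force: 40.7
```

```bash
python3 -c "from h import *;report()"
```

```text
t 5.1 p [0.5657 0.1465 0.077 ] phi 59.2 F [-1.7 -2.5  7. ] T [-0.349  0.305  0.251] q6 0.618 open 0.15510634486070515
top no yellow
scene area 148.5 y range mm 32.3 125.9
wrist area 7441.5 y range mm 36.1 124.5
```

>>> move_arm(
  plan=[0,0,0,0,0,-4,5,0,0,0,0,0,-4,5,0,0,0,0,0,-4,5,0,0,0,0,0,0,5],
)

```text
time: 5.65
eef_pos: [0.5658, 0.1465, 0.077]
tcp_rot: [0.916, 0.402, 0.001, 0.001]
contact_force: [-0.7, -2.1, 5.3]
opening: 0.154
finger_force: 40.7
```

```bash
python3 -c "from h import *;report()"
```

```text
t 5.65 p [0.5658 0.1465 0.077 ] phi 47.4 F [-0.7 -2.1  5.3] T [-0.446  0.254 -0.23 ] q6 0.825 open 0.15383353870177066
top no yellow
scene area 150.0 y range mm 32.3 125.9
wrist area 6945.5 y range mm 35.9 124.3
```

>>> move_arm(
  plan=[0,0,0,0,0,-3,5,0,0,0,0,0,-3,5,0,0,0,0,0,0,5],
)

```text
time: 6.1
eef_pos: [0.5658, 0.1465, 0.0771]
tcp_rot: [0.935, 0.353, 0.001, 0.001]
contact_force: [-0.8, -1.4, 5.6]
opening: 0.155
finger_force: 40.7
```

```bash
python3 -c "from h import *;report()"
```

```text
t 6.1 p [0.5658 0.1465 0.0771] phi 41.4 F [-0.8 -1.4  5.6] T [-0.409  0.243 -0.11 ] q6 0.929 open 0.1553802297885925
top no yellow
scene area 152.0 y range mm 32.3 125.9
wrist area 6684.0 y range mm 35.6 124.2
```

>>> move_arm(
  plan=[0,0,0,0,0,-3,5,0,0,0,0,0,-3,5,0,0,0,0,0,0,5],
)

```text
time: 6.55
eef_pos: [0.5658, 0.1465, 0.0771]
tcp_rot: [0.953, 0.304, 0.001, 0.001]
contact_force: [-1.1, -1.6, 6.6]
opening: 0.155
finger_force: 40.7
```

```bash
python3 -c "from h import *;report()"
```

```text
t 6.55 p [0.5658 0.1465 0.0771] phi 35.4 F [-1.1 -1.6  6.6] T [-0.34   0.282 -0.156] q6 1.034 open 0.1545562145771628
top no yellow
scene area 155.0 y range mm 32.3 125.9
wrist area 6442.0 y range mm 35.4 124.1
```

>>> move_arm(
  plan=[0,0,0,0,0,-3,5,0,0,0,0,0,-3,5,0,0,0,0,0,0,5],
)

```text
time: 7.0
eef_pos: [0.5658, 0.1464, 0.077]
tcp_rot: [0.967, 0.254, 0.001, 0.001]
contact_force: [-1.1, -2.2, 5.9]
opening: 0.155
finger_force: 40.7
```

```bash
python3 -c "from h import *;report()"
```

```text
t 7.0 p [0.5658 0.1464 0.077 ] phi 29.4 F [-1.1 -2.2  5.9] T [-0.405  0.221 -0.143] q6 1.139 open 0.1547013921017706
top no yellow
scene area 158.0 y range mm 32.3 125.9
wrist area 6195.0 y range mm 35.1 124.1
```

>>> move_arm(
  plan=[0,0,0,0,0,-3,5,0,0,0,0,0,-3,5,0,0,0,0,0,0,5],
)

```text
time: 7.45
eef_pos: [0.5658, 0.1464, 0.077]
tcp_rot: [0.979, 0.203, 0.001, 0.001]
contact_force: [0.1, -2.2, 5.7]
opening: 0.155
finger_force: 40.7
```

```bash
python3 -c "from h import *;report()"
```

```text
t 7.45 p [0.5658 0.1464 0.077 ] phi 23.4 F [ 0.1 -2.2  5.7] T [-0.42   0.293 -0.062] q6 1.243 open 0.15475161340063034
top no yellow
scene area 160.0 y range mm 32.3 126.4
wrist area 5960.5 y range mm 34.8 124.0
```

>>> move_arm(
  plan=[0,0,0,0,0,-3,5,0,0,0,0,0,-3,5,0,0,0,0,0,0,5],
)

```text
time: 7.9
eef_pos: [0.5658, 0.1464, 0.077]
tcp_rot: [0.989, 0.151, 0.001, 0.001]
contact_force: [-1.0, -2.2, 6.5]
opening: 0.155
finger_force: 40.7
```

```bash
python3 -c "from h import *;report()"
```

```text
t 7.9 p [0.5658 0.1464 0.077 ] phi 17.4 F [-1.  -2.2  6.5] T [-0.409  0.306 -0.15 ] q6 1.348 open 0.1545421161605217
top no yellow
scene area 162.5 y range mm 32.3 126.4
wrist area 5727.5 y range mm 34.6 123.9
```

>>> move_arm(
  plan=[0,0,0,0,0,-3,5,0,0,0,0,0,-3,5,0,0,0,0,0,0,5],
)

```text
time: 8.35
eef_pos: [0.5658, 0.1464, 0.077]
tcp_rot: [0.995, 0.099, 0.001, 0.001]
contact_force: [-0.6, -2.0, 6.3]
opening: 0.158
finger_force: 40.7
```

```bash
python3 -c "from h import *;report()"
```

```text
t 8.35 p [0.5658 0.1464 0.077 ] phi 11.4 F [-0.6 -2.   6.3] T [-0.522  0.313 -0.127] q6 1.453 open 0.15811418090123447
top no yellow
scene area 163.0 y range mm 32.3 125.9
wrist area 5506.0 y range mm 34.3 123.9
```

>>> move_arm(
  plan=[0,0,0,0,0,-3,5,0,0,0,0,0,-3,5,0,0,0,0,0,0,5],
)

```text
time: 8.8
eef_pos: [0.5658, 0.1464, 0.077]
tcp_rot: [0.999, 0.047, 0.001, 0.0]
contact_force: [-0.6, -1.6, 5.8]
opening: 0.154
finger_force: 40.8
```

```bash
python3 -c "from h import *;report()"
```

```text
t 8.8 p [0.5658 0.1464 0.077 ] phi 5.4 F [-0.6 -1.6  5.8] T [-0.409  0.318 -0.224] q6 1.558 open 0.15369145618736535
top no yellow
scene area 162.0 y range mm 30.3 124.2
wrist area 5205.0 y range mm 32.5 122.2
```

>>> move_arm(
  plan=[0,0,0,0,0,-3,5,0,0,0,0,0,-3,5,0,0,0,0,0,0,5],
)

```text
time: 9.25
eef_pos: [0.5658, 0.1464, 0.077]
tcp_rot: [1.0, -0.006, 0.001, 0.0]
contact_force: [-0.6, -2.8, 5.6]
opening: 0.153
finger_force: 40.8
```

```bash
python3 -c "from h import *;report('g2.png')"
```

```text
t 9.25 p [0.5658 0.1464 0.077 ] phi -0.7 F [-0.6 -2.8  5.6] T [-0.51   0.265 -0.286] q6 1.663 open 0.15295229860183934
top no yellow
scene area 151.5 y range mm 22.8 114.1
wrist area 4454.5 y range mm 23.9 113.6
```

The tongue tip has gone from 126 to 114 mm, so it has dropped. I'll add 2° so it's well inside the notch, then check.

>>> move_arm(
  plan=[0,0,0,0,0,-2,5,0,0,0,0,0,0,5,0,0,0,0,0,0,5],
)

```text
time: 9.7
eef_pos: [0.5658, 0.1464, 0.077]
tcp_rot: [1.0, -0.022, 0.001, 0.0]
contact_force: [-0.9, -2.3, 6.2]
opening: 0.154
finger_force: 40.7
```

```bash
python3 -c "from h import *;report()"
```

```text
t 9.7 p [0.5658 0.1464 0.077 ] phi -2.6 F [-0.9 -2.3  6.2] T [-0.446  0.334 -0.086] q6 1.697 open 0.15352341357663668
top no yellow
scene area 151.5 y range mm 21.5 113.0
wrist area 4019.0 y range mm 22.3 112.1
```

>>> move_arm(
  plan=[0,0,0,0,0,0,50,0,0,0,0,0,0,50,0,0,0,0,0,0,50,0,0,0,0,0,0,50,0,0,20,0,0,0,85,0,0,40,0,0,0,85,0,0,40,0,0,0,85,-10,0,40,0,0,0,85,-20,0,40,0,0,0,85,0,0,0,0,0,0,85,0,0,0,0,0,0,85],
)

```text
time: 10.95
eef_pos: [0.5351, 0.1469, 0.2567]
tcp_rot: [1.0, -0.022, 0.002, -0.0]
contact_force: [-0.3, -0.0, -0.8]
opening: 0.992
finger_force: 0.0
```

```bash
python3 - <<'E'
from h import *
report("up.png")
c=snap("wrist");np.save("w2.npy",c,allow_pickle=True);t=snap("top")
im=np.hstack([c["color"],cv2.resize(t["color"][130:230,110:250],(512,384))])
cv2.imwrite("pics/up2.png",cv2.resize(im,(800,300))[:,:,::-1])
E
```

```text
t 10.95 p [0.5351 0.1469 0.2567] phi -2.6 F [-0.3 -0.  -0.8] T [-0.039  0.054 -0.059] q6 1.701 open 0.9916736214895859
top no yellow
scene area 156.0 y range mm 21.5 112.5
wrist area 1345.5 y range mm 23.6 113.4
```

View pics/up2.png

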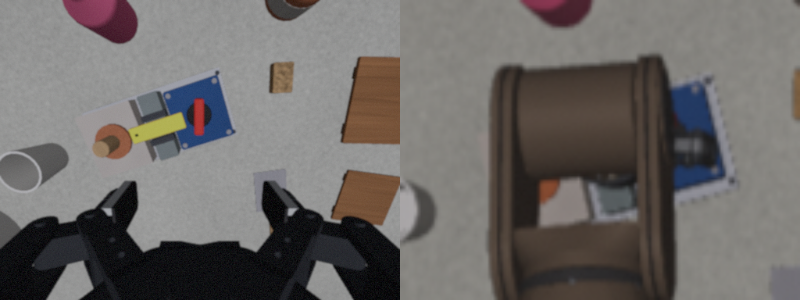

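The knob has stayed put and the tongue is withdrawn from the flange, with the handle at (103,147) in the left panel. Checking the tongue travel and core position against the first look from above.

```bash
python3 - <<'E'
from h import *
u=np.array([np.cos(np.radians(105)),np.sin(np.radians(105)),0])
for f,by,bh,br,bb in(("w.npy",(230,60,370,180),(325,40,375,90),(290,30,390,110),(180,100,330,230)),("w2.npy",(150,130,250,190),(110,165,160,215),(110,150,175,215),(200,90,310,200))):
    c=np.load(f,allow_pickle=True).item()
    Y=np.array([hit(c,*p,.0675) for p in rect(c,(22,120,100),(34,255,255),by)[:,0]])
    B=np.array([hit(c,*p,.056) for p in rect(c,(100,120,40),(125,255,255),bb)[:,0]])
    print(f,"tongue tip - housing +y edge",((Y@u).max()-(B@u).max())*1e3,"tip - housing -y",((Y@u).max()-(B@u).min())*1e3)
    # flange silhouette: terracotta + handle merged hull at rim height
    h=rect(c,(4,70,50),(20,255,255),br);(x,y),r=cv2.minEnclosingCircle(h);print("core blob",(round(x),round(y)),r,hit(c,x,y,.058).round(4))
E
```

```text
w.npy tongue tip - housing +y edge 81.56431165077979 tip - housing -y 169.45725948706962
core blob (337, 69) 27.896894454956055 [0.5258 0.2913 0.058 ]
w2.npy tongue tip - housing +y edge 70.92221686409837 tip - housing -y 160.2945659789301
core blob (143, 183) 25.54880142211914 [0.527  0.2933 0.058 ]
```

>>> move_arm(
  plan=[0,12,0,0,0,8.3,85,0,12,0,0,0,8.3,85,0,12,0,0,0,8.3,85,0,12,0,0,0,8.3,85,0,12,0,0,0,8.3,85,0,12,0,0,0,8.3,85,0,12,0,0,0,8.3,85,0,12,0,0,0,8.3,85],
)

```text
time: 12.0
eef_pos: [0.5345, 0.2431, 0.2537]
tcp_rot: [0.847, 0.531, -0.001, -0.0]
contact_force: [-0.8, -0.9, -0.6]
opening: 0.996
finger_force: 0.0
```

>>> move_arm(
  plan=[0,10,0,0,0,8.3,85,0,10,0,0,0,8.3,85,0,10,0,0,0,8.3,85,0,10,0,0,0,8.3,85,0,6,0,0,0,8.3,85,0,0,0,0,0,0,85,0,0,0,0,0,0,85],
)

```text
time: 12.7
eef_pos: [0.5346, 0.2886, 0.2542]
tcp_rot: [0.608, 0.794, -0.001, -0.0]
contact_force: [-0.4, -0.4, -0.2]
opening: 0.995
finger_force: 0.0
```

```bash
python3 - <<'E'
from h import *
report()
c=snap("wrist");np.save("w3.npy",c,allow_pickle=True);save(c,"w3.png")
E
```

```text
t 12.7 p [0.5346 0.2886 0.2542] phi 105.2 F [-0.4 -0.4 -0.2] T [ 0.016  0.032 -0.009] q6 0.064 open 0.9945908309144206
top area 228.5 y range mm 25.1 114.1
scene area 157.0 y range mm 21.5 112.5
wrist area 1077.0 y range mm 26.1 114.6
```

View pics/w3.png

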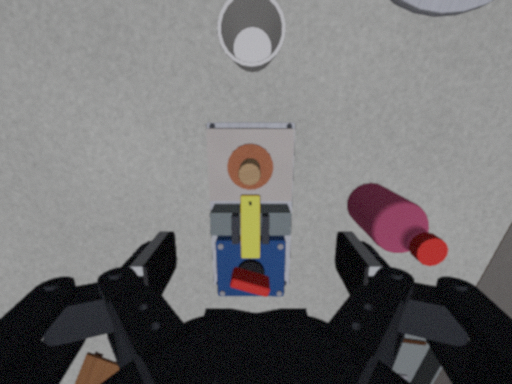

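The handle top is at (250,174) and the flange at (250,166), with a clear gap between the tongue tip and the flange. Spray and cup are well off the fingers. One fix for the handle.

```bash
python3 - <<'E'
from h import *
c=np.load("w3.npy",allow_pickle=True).item()
h=rect(c,(4,70,50),(20,255,255),(215,135,290,195));(x,y),r=cv2.minEnclosingCircle(h);print((x,y,r),hit(c,x,y,.058).round(4))
for lo in (11,12,13):
    h=rect(c,(lo,60,90),(22,255,255),(235,155,268,192));(x,y),r=cv2.minEnclosingCircle(h);print((x,y,r),hit(c,x,y,.104).round(4),cv2.contourArea(h))
E
```

```text
(249.8076934814453, 166.25, 22.695053100585938) [0.5274 0.293  0.058 ]
(248.39999389648438, 172.39999389648438, 13.524892807006836) [0.5264 0.294  0.104 ] 397.0
(248.94073486328125, 173.42591857910156, 11.622552871704102) [0.5273 0.293  0.104 ] 378.5
(248.66831970214844, 173.48019409179688, 11.433244705200195) [0.527  0.2929 0.104 ] 359.5
```

>>> move_arm(
  plan=[-7.6,4.4,-30,0,0,0,85,0,0,-40,0,0,0,85,0,0,-40,0,0,0,85,0,0,-40,0,0,0,85,0,0,-26,0,0,0,85,0,0,-10,0,0,0,85,0,0,0,0,0,0,85],
)

```text
time: 13.6
eef_pos: [0.5264, 0.2926, 0.0679]
tcp_rot: [0.607, 0.795, -0.001, -0.001]
contact_force: [0.0, 0.1, -0.8]
opening: 0.995
finger_force: 0.0
```

>>> move_arm(
  plan=[0,0,0,0,0,0,10,0,0,0,0,0,0,10,0,0,0,0,0,0,10,0,0,0,0,0,0,10,0,0,0,0,0,0,10,0,0,0,0,0,0,10,0,0,0,0,0,0,10,0,0,0,0,0,0,10],
  newtons=40,
)

```text
time: 14.4
eef_pos: [0.5276, 0.2933, 0.0707]
tcp_rot: [0.607, 0.795, 0.0, 0.0]
contact_force: [-1.9, 0.5, 4.8]
opening: 0.293
finger_force: 39.5
```

```bash
python3 -c "from h import *;report()"
```

```text
t 14.4 p [0.5276 0.2933 0.0707] phi 105.3 F [-1.9  0.5  4.8] T [-0.153  0.386 -0.038] q6 0.072 open 0.29289631833962215
top area 229.5 y range mm 25.1 114.8
scene area 156.0 y range mm 21.5 112.5
wrist area 844.0 y range mm 96.7 116.5
```

The handle is held (25 mm opening) and the tongue is still withdrawn. Lifting.

>>> move_arm(
  plan=[0,0,5,0,0,0,10,0,0,8,0,0,0,10,0,0,10,0,0,0,10,0,0,12,0,0,0,10,0,0,15,0,0,0,10,0,0,20,0,0,0,10,0,0,25,0,0,0,10,0,0,25,0,0,0,10,0,0,15,0,0,0,10,0,0,0,0,0,0,10,0,0,0,0,0,0,10],
)

```text
time: 15.65
eef_pos: [0.5269, 0.293, 0.2041]
tcp_rot: [0.607, 0.795, -0.0, -0.0]
contact_force: [0.0, -0.4, -1.8]
opening: 0.294
finger_force: 39.4
```

```bash
python3 - <<'E'
from h import *
report()
c=snap("scene");save(c,"lift.png",(270,70,420,230),4.0)
cv2.imwrite("pics/lift.png",np.hstack([cv2.resize(c["color"][80:230,270,None].repeat(1,1) if 0 else c["color"][80:230,270:420],(450,450)),cv2.resize(snap("wrist")["color"],(350,450))])[:,:,::-1])
E
```

```text
t 15.65 p [0.5269 0.293  0.2041] phi 105.3 F [ 0.  -0.4 -1.8] T [0.017 0.05  0.032] q6 0.072 open 0.2937059671871374
top area 228.5 y range mm 25.1 114.1
scene area 155.5 y range mm 21.5 112.5
wrist no yellow
```

View pics/lift.png

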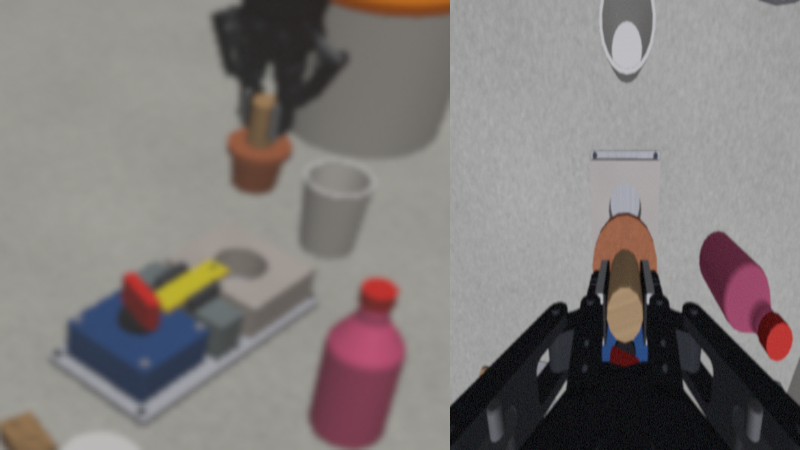

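The core hangs upright in the grip, clear of the case, and the tongue is still in. Carrying it to the board at (0.566,-0.196).

>>> move_arm(
  plan=[1,-10,0,0,0,0,10,2,-25,0,0,0,0,10,3,-35,0,0,0,0,10,3,-35,0,0,0,0,10,3,-35,0,0,0,0,10,3,-35,0,0,0,0,10,3,-35,0,0,0,0,10,3,-35,0,0,0,0,10],
)

```text
time: 16.7
eef_pos: [0.5479, 0.0461, 0.2041]
tcp_rot: [0.607, 0.795, -0.0, -0.0]
contact_force: [0.2, -0.4, -2.3]
opening: 0.293
finger_force: 39.4
```

>>> move_arm(
  plan=[3,-35,0,0,0,0,10,3,-35,0,0,0,0,10,3,-35,0,0,0,0,10,3,-35,0,0,0,0,10,3,-35,0,0,0,0,10,3,-35,0,0,0,0,10,2,-22,0,0,0,0,10,1,-12,0,0,0,0,10,0,0,0,0,0,0,10,0,0,0,0,0,0,10],
)

```text
time: 17.7
eef_pos: [0.5689, -0.1953, 0.204]
tcp_rot: [0.607, 0.795, 0.0, -0.001]
contact_force: [0.0, 0.2, -1.8]
opening: 0.294
finger_force: 39.4
```

>>> move_arm(
  plan=[0,0,-25,0,0,0,10,0,0,-35,0,0,0,10,0,0,-25,0,0,0,10,0,0,-15,0,0,0,10,0,0,-10,0,0,0,10,0,0,-6,0,0,0,10,0,0,0,0,0,0,10,0,0,0,0,0,0,10],
)

```text
time: 18.5
eef_pos: [0.57, -0.1962, 0.0896]
tcp_rot: [0.607, 0.795, 0.0, 0.001]
contact_force: [-0.6, 0.2, -1.8]
opening: 0.291
finger_force: 39.5
```

```bash
python3 - <<'E'
from h import *
report()
c=snap("scene");h=rect(c,(2,130,60),(9,255,255),(120,150,300,260));print(cv2.boundingRect(h))
w=snap("wrist");cv2.imwrite("pics/pl.png",np.hstack([cv2.resize(c["color"][170:290,145:265],(450,450)),cv2.resize(w["color"],(350,450))])[:,:,::-1])
E
```

```text
t 18.5 p [ 0.57   -0.1962  0.0896] phi 105.3 F [-0.6  0.2 -1.8] T [ 0.025 -0.004  0.02 ] q6 -0.767 open 0.29066701986613896
top area 226.5 y range mm 25.1 114.1
scene area 155.5 y range mm 21.5 112.5
wrist area 525.5 y range mm -406.4 -379.6
(190, 219, 21, 21)
```

View pics/pl.png

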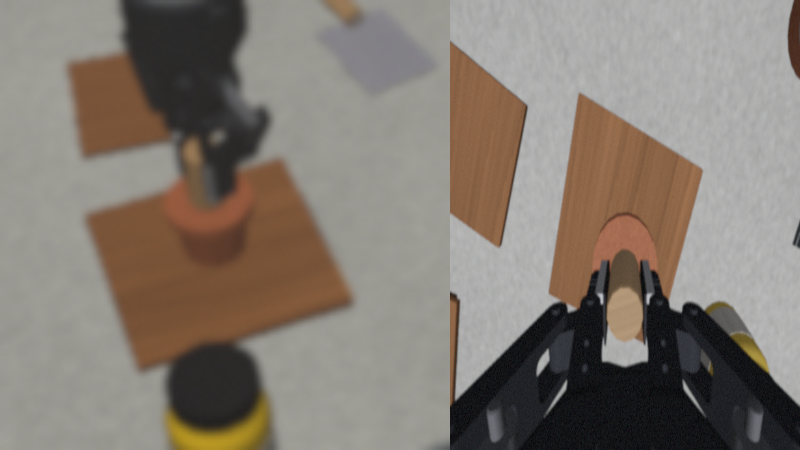

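The core is over the middle of the board, about 13 mm above it. Lowering slowly and watching the force.

>>> move_arm(
  plan=[0,0,-3,0,0,0,10,0,0,-3,0,0,0,10,0,0,-3,0,0,0,10,0,0,-2,0,0,0,10,0,0,0,0,0,0,10],
)

```text
time: 19.25
eef_pos: [0.5691, -0.1959, 0.077]
tcp_rot: [0.607, 0.795, -0.0, -0.0]
contact_force: [-0.2, 0.4, -1.2]
opening: 0.292
finger_force: 39.6
```

>>> move_arm(
  plan=[0,0,-1,0,0,0,10,0,0,-1,0,0,0,10,0,0,0,0,0,0,10],
)

```text
time: 19.55
eef_pos: [0.5694, -0.1961, 0.0768]
tcp_rot: [0.607, 0.795, -0.0, -0.0]
contact_force: [-2.3, 1.3, 5.1]
opening: 0.295
finger_force: 40.1
```

Contact came at 0.0768, as predicted. Releasing, then going straight up.

>>> move_arm(
  plan=[0,0,0.5,0,0,0,30,0,0,0,0,0,0,40,0,0,0,0,0,0,60,0,0,0,0,0,0,80,0,0,0,0,0,0,80,0,0,0,0,0,0,80,0,0,10,0,0,0,80,0,0,30,0,0,0,80,0,0,40,0,0,0,80,0,0,40,0,0,0,80,0,0,20,0,0,0,80,0,0,0,0,0,0,80],
)

```text
time: 20.75
eef_pos: [0.5714, -0.197, 0.2216]
tcp_rot: [0.606, 0.795, 0.001, 0.005]
contact_force: [0.7, 0.5, 0.5]
opening: 0.937
finger_force: 0.0
```

```bash
python3 - <<'E'
from h import *
report()
c=snap("scene");w=snap("wrist");cv2.imwrite("pics/fin.png",np.hstack([cv2.resize(c["color"][170:290,145:265],(400,400)),cv2.resize(w["color"],(400,400))])[:,:,::-1])
h=rect(w,(2,110,60),(9,255,255),(150,60,360,300));(x,y),r=cv2.minEnclosingCircle(h);print((x,y,r),hit(w,x,y,.064))
E
```

```text
t 20.75 p [ 0.5714 -0.197   0.2216] phi 105.3 F [0.7 0.5 0.5] T [-0.054 -0.007  0.001] q6 -0.767 open 0.936871209782747
top area 228.5 y range mm 25.1 114.1
scene area 155.5 y range mm 21.5 112.5
wrist area 248.0 y range mm -405.5 -386.5
(256.8302001953125, 180.57852172851562, 26.009437561035156) [ 0.57077132 -0.19552717  0.064     ]
```

View pics/fin.png

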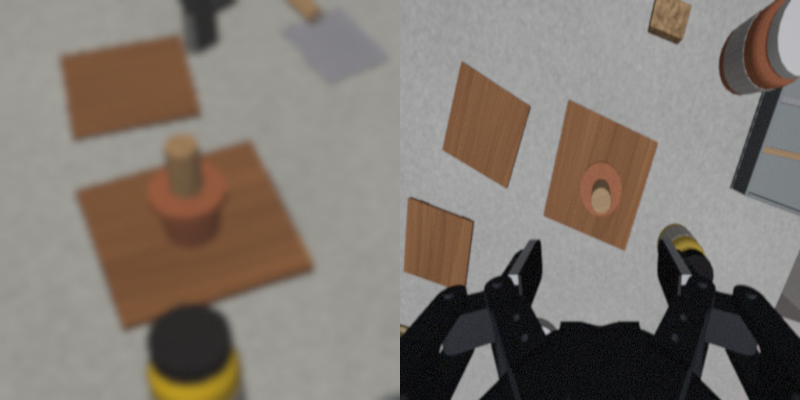

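The core stands upright at (0.571,-0.196), within about 5 mm of the board's centre. It's released, the gripper is clear and the tongue is still in its notch. Handing in.

```bash
python3 -c "from plant import order;print(order.sign_off())"
```

```text
the job is handed in; nothing more can be done
None
```

The job is handed in at about 21 s of the 69 s, with no verdict returned: my last measurements had the tongue in its notch and the core standing upright, released, about 5 mm from the centre of the drying board, and the arm went nowhere near the bystanders.

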